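# Park the tester's hand pump just past compression and pin it

## Task

Turn the flywheel of the small hand air pump clockwise (seen from above) until you feel the compression peak and fall away, and stop just past that peak, where the wheel goes slack. Then take the red-headed locking pin from its block and put it down through the brass lock hole of the wheel until its collar sits on the wheel, never forcing it; let go and leave the other things on the bench where they are.

Things in the scene. Friction and masses are not known exactly. Their poses are not given: they have to be found in the camera images.
- pump: Grey bench air pump, fixed to the bench; base plate 170 x 170 x 12 mm, round casing 132 mm across, finned cylinder sticking out to its +x (reach 155 mm, top at 76 mm). Origin: centre of the underside, on the wheel's vertical axis.
- wheel: Flywheel lying flat on the pump: steel rim 176 mm across, 14 mm thick, top 92 mm above the bench; green web 4 mm lower. Origin on the vertical axis at its underside, z up; +x points to the black knob, -x to the lock hole. It turns clockwise from its start until an end stop; friction alone takes a steady 0.6 N m or a little less (6 to 8 N at the knob), and it stays where it is left.
- hub (a point): Wheel's axis at its top. Compression is felt, not seen; x rad past top dead centre it adds a torque of -1.9 cos(x)^7 sin(x) N m (clockwise resisted) to friction: rising over 0.5 rad to a peak of +0.42 (6 N at the knob) at x = -0.36, half at -0.1, none at 0, and -0.42 at +0.36, where the air helps. Top dead centre comes 0.85 to 2.1 rad clockwise of the start.
- knob_grip (a point): Middle of the black knob on the wheel: upright cylinder 24 mm in diameter, from 95 to 139 mm above the bench, 72 mm from the wheel's axis, spinning freely on its own stem. The point is on its axis, 119 mm above the bench.
- lock_hole (a point): Centre of the mouth of the lock hole in the brass boss (34 x 34 mm), 92 mm above the bench, 40 mm from the wheel's axis opposite the knob; 11 mm in diameter, chamfered, 14 mm deep. A hidden slot lies below it only from 0.03 rad before to 0.18 rad past top dead centre; elsewhere the pin stops 14 mm short of home. The wheel may then be turned a little more, either way.
- lock_pin: Locking pin, 74 mm tall, about 60 g, upright in its block. Origin: centre of the shaft's tip, z up to the head. Shaft 8 mm in diameter, 30 mm long, chamfered; collar 20 mm in diameter from 30 to 34 mm; red round head 16 mm in diameter from 34 to 74 mm. Over 20 N against the pump bends it. Home: collar on the wheel, tip 30 mm below the hole's mouth.
- pin_block: Aluminium block 56 x 56 x 40 mm, fixed, with a 10 mm hole 34 mm deep in the middle of its top that holds the pin (collar on the block's top, tip 10 mm above the bench). Origin: centre of the underside.
- driver_stand: Bystander, loose: black round stand 88 mm across with a green ball and coloured screwdrivers, about 105 mm tall. Origin: centre of the underside.
- pin_stand: Bystander, loose: aluminium round stand 60 mm across with five coloured oilers, about 106 mm tall. Origin: centre of the underside.
- movement: Bystander, loose: watch movement, dark disc 36 mm across, 14 mm tall, small crown. Origin: centre of the underside.
- loupe: Bystander, loose: black eye loupe 38 mm across, 28 mm tall. Origin: centre of the underside.
- oil_jar: Bystander, loose: amber jar 36 mm across, 45 mm tall, blue cap. Origin: centre of the underside.
- tweezers: Bystander, loose: steel tweezers 120 mm long, 6 mm high, lying flat. Origin: near the middle, on the bench.
- watch_case: Bystander, loose: open steel watch case 42 mm across, 9 mm tall. Origin: centre of the underside.
There are look-alikes about, which are no part of the job. Of the things like the lock_pin, leave any that is blue or white; of the rest the smaller one is meant.

How it is judged:
On the way, in this order (a step that is already met when the one before it is completed fails the run):
1. the wheel has been turned on (knob at least 45 mm from where it began) with the pin still in its block (distance of knob_grip from where it was at the start of the episode above 0.045 m and distance of lock_pin from where it was at the start of the episode below 0.015 m), for 0.1 s.
2. the pin has been lifted out of its block (height (world z) of lock_pin above 0.045 m), for 0.1 s.
At the end, for the whole second after the job is handed in: The pin stands upright (within 0.15 rad) in the wheel's lock hole, its tip at least 26 mm below the hole's mouth (30 mm is home) and within 6 mm of the hole's axis, so it is through the wheel and in the slot below; pin and wheel are at rest (z of lock_pin in the frame of lock_hole below -0.026 m and horizontal distance between lock_pin and lock_hole below 0.006 m and angle between lock_pin's own z axis and vertical below 0.15 rad and linear speed of lock_pin below 0.02 m/s and angular speed of wheel below 0.05 rad/s); the robot touches nothing.
It fails at once if the pin is pressed or levered against the pump with more than 20 N (contact force between lock_pin and pump above 20 N).
It fails at once if a bystander is moved more than 20 mm (distance of any of driver_stand, pin_stand, movement, loupe, oil_jar, tweezers, watch_case from where it was at the start of the episode above 0.02 m).
It also fails if it takes over 72 s, if anything falls off the work surface, if the arm or the gripper's body presses on something with over 40 N, if the wrist force passes 120 N, or if a joint passes its speed limit or range.

## Robot

A 7-joint arm with a two-finger parallel gripper is mounted at the origin on the work surface. World frame = base frame: x ahead of the robot, y to its left, z up, the work surface at z = 0. Lengths are in m, angles in rad, forces in N, time in s.
With the tool pointing down it reaches from about 0.425 to 0.875 m from the base axis. Payload 4.7 kg.
Tool frame: the origin (TCP) lies on the centre line of the jaws, within the pads' length; the fingertips stand 22 mm ahead of it and the grasp point (between the pads) lies 3 mm ahead of it (ctrl.tcp_to_tips is the z of the fingertips in the tool frame, in m); z points along the fingers, y is the direction in which the jaws open and shut (so a half turn about z gives the same grasp; the last joint's range is limited). The gripper opens to 87 mm and grips with 3 to 60 N. Pads are 19 mm wide; open, the fingers measure 117 mm over their backs; the gripper's body (75 mm by 190 mm) begins 51 mm behind the grasp point.
Start: joints at [-1.161, 0.321, -0.07, 1.45, 0.023, 1.371, -0.057], TCP at [0.251, 0.6, 0.245] pointing down, gripper open.
Joint ranges: [-2.86, 2.86], [-0.3, 2.09], [-1.38, 1.24], [0.06, 2.45], [-1.56, 4.7], [0.09, 2.05], [-2.69, 2.69]. Speed limits (rad/s): [2.57, 2.57, 3.14, 3.14, 3.14, 3.14, 3.14].

## Interface

Orientations are given as a rotation vector (axis times angle).
In Python, from bench import ctrl, cams gives the robot as it stands.
- The arm moves only by the tool move_arm, never from a script. Its argument "deltas" is a list of rows, each an object with "linear": the shift along the tool's x, y, z as a fraction of full scale, a list of three; "turn": the turn, a rotation vector about the tool's x, y, z as a fraction of full scale, a list of three; "claw": the closure, from 0 (fully open) to 1 (shut). In form: [{"linear": [tx, ty, tz], "turn": [wx, wy, wz], "claw": claw}, ...]. A call has 1 to 20 rows; each row shifts and turns the commanded pose from where the row before left it, along the tool's axes as they then stand; what a row does not reach is not made up. Full scale, the value 1, is 0.03 m for a shift and 4 degrees for a turn. A row lasts 1/12 s, in which the tool goes at most 41.7 mm and 7.16 degrees, less where a joint would pass 70% of its speed; a pose out of reach is approached as far as the arm can. A call with a number of a shift or a turn outside -1 to 1 is refused whole. A call with a gripper value outside its range is refused whole. The fingers move at their own pace and stop on an object; "grip_force" is the grip in N (left out, the last holds). Time passes only in rows, so rows that do not move let the fingers close. It gives the time, the measured TCP pose, the force and the opening at its end, in the units of the state.
- ctrl.get_state(): the state, without advancing time (a new reading comes with each control period).
- cams.get_image(name): name is "side" or "top"; returns a dict with "image" (480x640x3 uint8, red, green, blue), "K" (3x3 intrinsics, pixels), "world_from_camera" (4x4, takes a point from camera to world coordinates). Camera axes: x right, y down, z forward; pixel columns grow to the right and rows downward; lengths in m; the calibration is good to about 2 mm. A picture is of the moment at which its call begins. There is no depth.
- ctrl.close_job(): hands the job in, once; it reports no verdict.
The state is a dict: "time": time; "joint_positions": joint angles; "qd": joint speeds; "joint_torque": joint torques, N m; "position": TCP position; "tool_rot": TCP orientation; "ft_force": force on the tool from outside, world axes, zero at the start; "torque": the same for the moment, N m; "grip_width": opening from 0.0 (shut) to 1.0 (fully open).
Only numpy, scipy, OpenCV 4.12 (cv2) and the standard library are available. Lean on these libraries where they do the work, as an engineer would, in place of code of your own. Each camera call takes 0.05 s, during which the arm holds its last target. There are 200 camera calls.

## Working session

There is one attempt and no reset: what is moved stays moved. The work goes in short steps, Python scripts to look and compute and a tool call to move; the robot and the scene stay as the last step left them, time stands still between calls to the robot, and variables do not carry over. Pictures are saved under pics/ and viewed, about 8 in all and at most 12, crops included, and the job is handed in when it is done.

Besides the shell and the picture viewer there is one more tool, called after "Call:" as name(argument=value, ...), one argument or row to a line, values as JSON. move_arm: Moves the arm, as the interface text tells. Shift numbers are shares of 0.03 m and turn numbers shares of 4 degrees, none past 1 either way. Its arguments: {"type":"object","properties":{"deltas":{"type":"array"},"grip_force":{"type":"number"}},"required":["deltas"]}

```bash
mkdir -p pics
cat > h.py <<'E'
import numpy as np, cv2
from scipy.spatial.transform import Rotation as R
from bench import ctrl, cams
def shot(n,f=None):
    d=cams.get_image(n)
    if f: cv2.imwrite('pics/'+f,cv2.cvtColor(d['image'],cv2.COLOR_RGB2BGR))
    return d
def ray(d,uv,z):
    T=np.array(d['world_from_camera']);v=T[:3,:3]@np.linalg.inv(d['K'])@[uv[0],uv[1],1]
    o=T[:3,3];return o+v*(z-o[2])/v[2]
def proj(d,p):
    T=np.array(d['world_from_camera']);c=np.array(d['K'])@(T[:3,:3].T@(np.array(p)-T[:3,3]));return c[:2]/c[2]
def delta(p,yaw=None):
    s=ctrl.get_state();r=R.from_rotvec(s['tool_rot']).as_matrix()
    return r.T@(np.array(p)-s['position'])/.03
E
python3 - <<'E'
from h import *
for n in('top','side'):
    d=shot(n,n+'0.png');print(n,np.array(d['world_from_camera']).round(3).tolist(),np.array(d['K']).round(1).tolist())
s=ctrl.get_state();print({k:np.round(v,3).tolist() for k,v in s.items()},ctrl.tcp_to_tips);print(R.from_rotvec(s['tool_rot']).as_matrix().round(3))
E
```

```text
top [[-0.023, -0.99, 0.142, 0.382], [-1.0, 0.02, -0.022, 0.023], [0.019, -0.142, -0.99, 1.279], [0.0, 0.0, 0.0, 1.0]] [[446.7, 0.0, 312.2], [0.0, 446.7, 243.4], [0.0, 0.0, 1.0]]
side [[0.714, -0.425, 0.556, -0.064], [-0.7, -0.43, 0.571, -0.623], [-0.004, -0.797, -0.605, 0.766], [0.0, 0.0, 0.0, 1.0]] [[535.1, 0.0, 318.4], [0.0, 535.1, 239.9], [0.0, 0.0, 1.0]]
{'time': 0.1, 'joint_positions': [-1.161, 0.322, -0.07, 1.452, 0.023, 1.371, -0.057], 'qd': [-0.0, -0.0, -0.0, -0.004, 0.0, 0.002, -0.0], 'joint_torque': [-0.0, -49.257, -0.406, -31.34, -0.064, 0.039, 0.0], 'position': [0.251, 0.599, 0.244], 'tool_rot': [-0.618, -3.08, 0.003], 'ft_force': [-0.095, -0.282, 0.956], 'torque': [-0.019, -0.001, -0.048], 'grip_width': 1.0} 0.022
[[-0.923  0.386 -0.001]
 [ 0.386  0.923 -0.002]
 [-0.    -0.002 -1.   ]]
```

View pics/top0.png

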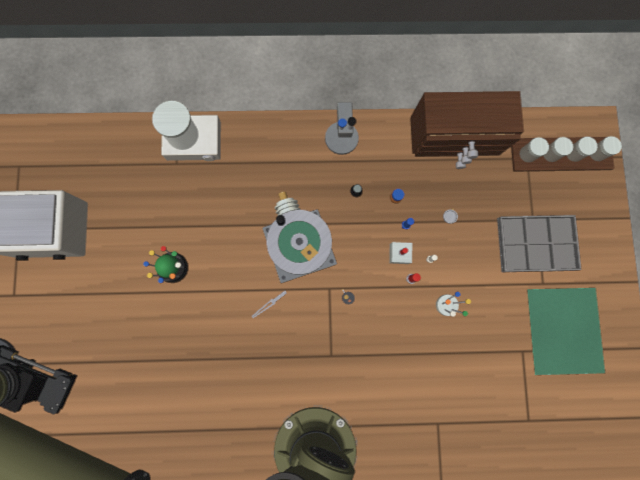

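View pics/side0.png

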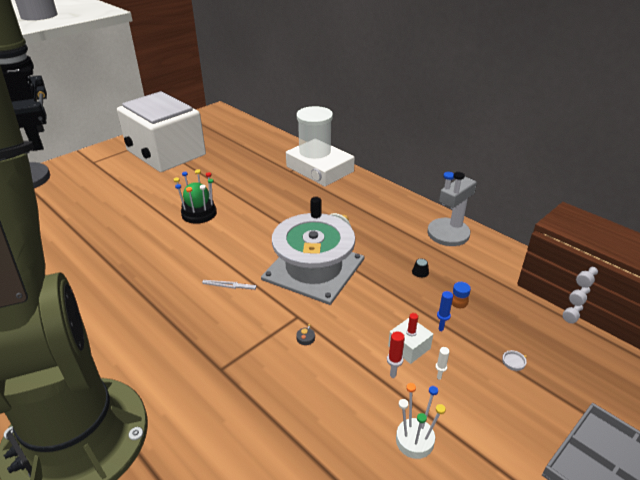

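The top view shows the wheel centred near (299,241), the knob at (281,219), the brass boss at (309,253) and the block at (402,252).

Red candidates:
- The pin in the block, top (405,251) / side (413,322).
- The free-standing one, top (414,278) / side (397,347), which is larger.

Blue and white pins are excluded. The smaller red one, in the block, fits. I'll confirm it in a crop and measure.

```bash
cat >> h.py <<'E'
def blobs(d,f,box,amin=8):
    hsv=cv2.cvtColor(d['image'],cv2.COLOR_RGB2HSV);m=f(hsv).astype(np.uint8)
    k=np.zeros_like(m);x0,y0,x1,y1=box;k[y0:y1,x0:x1]=m[y0:y1,x0:x1]
    n,l,st,c=cv2.connectedComponentsWithStats(k)
    return [(st[i,:].tolist(),c[i].round(1).tolist(),l==i) for i in range(1,n) if st[i,4]>=amin]
red=lambda h:((h[...,0]<8)|(h[...,0]>172))&(h[...,1]>170)&(h[...,2]>70)
dark=lambda h:(h[...,2]<50)
green=lambda h:(h[...,0]>60)&(h[...,0]<90)&(h[...,1]>90)
brass=lambda h:(h[...,0]>14)&(h[...,0]<28)&(h[...,1]>140)&(h[...,2]>150)
grey=lambda h:(h[...,1]<50)&(h[...,2]>110)
E
python3 - <<'E'
from h import *
t=shot('top');s=shot('side')
for n,d,b in(('top',t,(255,180,440,300)),('side',s,(250,190,470,400))):
    for c,f in(('red',red),('dark',dark),('green',green),('brass',brass),('grey',grey)):
        print(n,c,[(x[0],x[1]) for x in blobs(d,f,b,12)])
a=cv2.resize(t['image'][180:300,255:445],None,fx=3,fy=3,interpolation=cv2.INTER_CUBIC)
b=cv2.resize(s['image'][300:380,370:470],None,fx=2.2,fy=2.2,interpolation=cv2.INTER_CUBIC)
im=np.zeros((a.shape[0]+b.shape[0],max(a.shape[1],b.shape[1]),3),np.uint8);im[:a.shape[0],:a.shape[1]]=a;im[a.shape[0]:,:b.shape[1]]=b
cv2.imwrite('pics/c1.png',im[...,::-1])
E
```

```text
top red [([401, 249, 6, 5, 21], [403.6, 250.7]), ([409, 274, 11, 7, 63], [414.6, 277.3])]
top dark [([351, 187, 11, 10, 47], [355.3, 192.6]), ([277, 216, 8, 9, 57], [280.2, 219.9])]
top green [([279, 222, 40, 40, 804], [296.6, 239.3])]
top brass []
top grey [([354, 185, 7, 7, 39], [357.1, 188.1]), ([263, 198, 74, 85, 2526], [298.2, 241.7]), ([291, 233, 17, 17, 200], [298.8, 241.1]), ([390, 242, 22, 22, 409], [400.2, 252.5]), ([427, 255, 10, 8, 59], [431.3, 258.2]), ([406, 274, 7, 10, 22], [408.4, 278.7]), ([271, 291, 15, 9, 47], [279.4, 295.7])]
side red [([408, 313, 10, 20, 147], [412.4, 322.2]), ([389, 332, 15, 30, 349], [396.0, 346.4])]
side dark [([311, 197, 10, 21, 193], [315.5, 207.1]), ([412, 263, 17, 14, 170], [420.1, 270.3]), ([298, 339, 16, 6, 29], [305.9, 341.9])]
side green [([287, 223, 53, 29, 806], [313.3, 235.7])]
side brass [([342, 214, 7, 5, 14], [345.2, 215.7]), ([304, 243, 17, 10, 137], [311.7, 247.8]), ([302, 329, 5, 5, 20], [304.0, 330.9])]
side grey [([441, 190, 23, 7, 92], [452.2, 191.9]), ([428, 200, 42, 43, 1001], [450.7, 226.1]), ([261, 213, 103, 90, 3836], [313.1, 255.9]), ([303, 230, 21, 13, 181], [313.0, 236.8]), ([417, 259, 10, 7, 54], [421.5, 261.6]), ([250, 285, 6, 4, 24], [252.5, 286.5]), ([387, 318, 46, 60, 1045], [411.1, 344.0]), ([436, 347, 13, 32, 263], [442.0, 361.2]), ([410, 393, 2, 7, 14], [410.5, 396.0])]
```

View pics/c1.png

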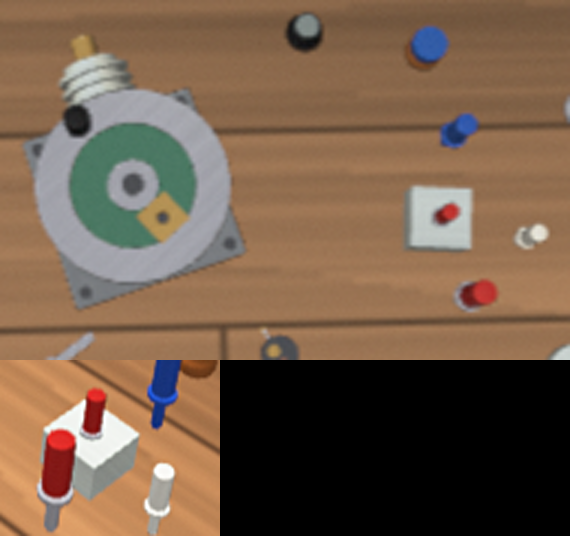

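The crop confirms it: the small red pin sits in the block at top px (404,251), while the loose red one is clearly bigger. In the crop the hub is at about (133,185), the lock hole at (163,217) and the knob at (77,120).

```bash
cat >> h.py <<'E'
def tri(ds,uvs):
    A=[];b=[]
    for d,u in zip(ds,uvs):
        T=np.array(d['world_from_camera']);v=T[:3,:3]@np.linalg.inv(d['K'])@[u[0],u[1],1];v/=np.linalg.norm(v)
        P=np.eye(3)-np.outer(v,v);A.append(P);b.append(P@T[:3,3])
    return np.linalg.lstsq(np.vstack(A),np.hstack(b),rcond=None)[0]
E
python3 - <<'E'
from h import *
t=shot('top');s=shot('side')
print('knob tri',tri((t,s),((280.2,219.9),(315.5,207.1))),'top ray',ray(t,(280.2,219.9),.117),ray(s,(315.5,207.1),.117))
print('pin',tri((t,s),((403.6,250.7),(412.4,322.2))),ray(t,(403.6,250.7),.064),ray(s,(412.4,322.2),.064))
for z,uvt,uvs in((.092,(299.1,241.4),(313,237)),):
    print('hub',ray(t,uvt,z),ray(s,uvs,z))
print('hole',ray(t,(309.1,252.1),.092),ray(s,(311.7,247.8),.092))
print('block',ray(t,(400.6+.3,252),.04))
E
```

```text
knob tri [0.61320608 0.08072797 0.11493853] top ray [0.61320333 0.08030773 0.117     ] [0.61060327 0.07875324 0.117     ]
pin [ 0.53042647 -0.25493715  0.0637539 ] [ 0.5307647  -0.25524824  0.064     ] [ 0.52976237 -0.25478992  0.064     ]
hub [0.55839342 0.03161683 0.092     ] [0.55421947 0.02845966 0.092     ]
hole [0.52888222 0.00540665 0.092     ] [0.52681075 0.00384553 0.092     ]
block [ 0.53018219 -0.25294207  0.04      ]
```

Call:
move_arm(
  deltas=[
    {"linear": [-0.89, -0.57, 0], "turn": [0, 0, 0], "claw": 0},
    {"linear": [-0.89, -0.57, 0], "turn": [0, 0, 0], "claw": 0},
    {"linear": [-0.89, -0.57, 0], "turn": [0, 0, 0], "claw": 0},
    {"linear": [-0.89, -0.57, 0], "turn": [0, 0, 0], "claw": 0},
    {"linear": [-0.89, -0.57, 0], "turn": [0, 0, 0], "claw": 0},
    {"linear": [-0.89, -0.57, 0], "turn": [0, 0, 0], "claw": 0},
    {"linear": [-0.89, -0.57, 0], "turn": [0, 0, 0], "claw": 0},
    {"linear": [-0.89, -0.57, 0], "turn": [0, 0, 0], "claw": 0},
    {"linear": [-0.89, -0.57, 0], "turn": [0, 0, 0], "claw": 0},
    {"linear": [-0.89, -0.57, 0], "turn": [0, 0, 0], "claw": 0},
    {"linear": [-0.89, -0.57, 0], "turn": [0, 0, 0], "claw": 0},
    {"linear": [-0.89, -0.57, 0], "turn": [0, 0, 0], "claw": 0},
    {"linear": [-0.89, -0.57, 0], "turn": [0, 0, 0], "claw": 0},
    {"linear": [-0.89, -0.57, 0], "turn": [0, 0, 0], "claw": 0},
    {"linear": [-0.89, -0.57, 0], "turn": [0, 0, 0], "claw": 0},
    {"linear": [-0.89, -0.57, 0], "turn": [0, 0, 0], "claw": 0},
    {"linear": [-0.89, -0.57, 0], "turn": [0, 0, 0], "claw": 0},
    {"linear": [-0.89, -0.57, 0], "turn": [0, 0, 0], "claw": 0},
  ],
  grip_force=40,
)

```text
time: 1.8
position: [0.5761, 0.1291, 0.2448]
tool_rot: [0.617, 3.08, 0.001]
ft_force: [0.4, -0.4, 0.0]
grip_width: 0.999
```

Run:
```python
from h import *
print(delta((.612,.0797,.122)).round(2));s=ctrl.get_state();print(s['position'],s['joint_positions'],s['ft_force']);print(R.from_rotvec(s['tool_rot']).as_matrix().round(3))
```

```text
[-1.74 -1.06  4.09]
[0.57609684 0.12913944 0.24479486] [-0.54205535  0.19448401  0.31870769  1.61764045 -0.0624901   1.33892537
  0.96054836] [ 0.36462971 -0.37861747  0.03992662]
[[-0.923  0.385  0.   ]
 [ 0.385  0.923  0.   ]
 [-0.     0.    -1.   ]]
```

Call:
move_arm(
  deltas=[
    {"linear": [-0.87, -0.53, 0], "turn": [0, 0, 0], "claw": 0},
    {"linear": [-0.87, -0.53, 0], "turn": [0, 0, 0], "claw": 0},
    {"linear": [0, 0, 0.9], "turn": [0, 0, 0], "claw": 0},
    {"linear": [0, 0, 0.9], "turn": [0, 0, 0], "claw": 0},
    {"linear": [0, 0, 0.9], "turn": [0, 0, 0], "claw": 0},
    {"linear": [0, 0, 0.7], "turn": [0, 0, 0], "claw": 0},
    {"linear": [0, 0, 0.68], "turn": [0, 0, 0], "claw": 0},
    {"linear": [0, 0, 0], "turn": [0, 0, 0], "claw": 0},
  ],
)

```text
time: 2.47
position: [0.6082, 0.0807, 0.1175]
tool_rot: [-0.616, -3.073, 0.005]
ft_force: [-1.2, -0.1, -0.8]
grip_width: 1.002
```

Run:
```python
from h import *
print(delta((.612,.0797,.122)).round(2));d=shot('side')
cv2.imwrite('pics/c2.png',cv2.resize(d['image'][130:310,220:420],None,fx=3,fy=3,interpolation=cv2.INTER_CUBIC)[...,::-1])
```

```text
[-0.13  0.02 -0.15]
```

View pics/c2.png

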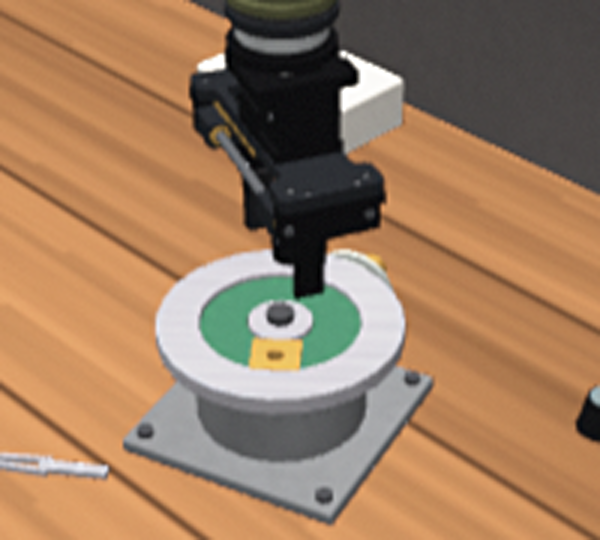

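The jaws straddle the knob: the near finger (px 308,270 in the crop) is on the hub side and nothing is touching. I'll close gently.

Call:
move_arm(
  deltas=[
    {"linear": [-0.1, 0, -0.1], "turn": [0, 0, 0], "claw": 0},
    {"linear": [0, 0, 0], "turn": [0, 0, 0], "claw": 1},
    {"linear": [0, 0, 0], "turn": [0, 0, 0], "claw": 1},
    {"linear": [0, 0, 0], "turn": [0, 0, 0], "claw": 1},
    {"linear": [0, 0, 0], "turn": [0, 0, 0], "claw": 1},
    {"linear": [0, 0, 0], "turn": [0, 0, 0], "claw": 1},
    {"linear": [0, 0, 0], "turn": [0, 0, 0], "claw": 1},
    {"linear": [0, 0, 0], "turn": [0, 0, 0], "claw": 1},
  ],
  grip_force=35,
)

```text
time: 3.18
position: [0.6141, 0.0799, 0.1252]
tool_rot: [0.618, 3.08, 0.0]
ft_force: [-0.7, 0.4, -0.3]
grip_width: 0.553
```

Call:
move_arm(
  deltas=[
    {"linear": [0, 0, 0.05], "turn": [0, 0, 0], "claw": 1},
    {"linear": [0, 0, 0], "turn": [0, 0, 0], "claw": 1},
    {"linear": [0, 0, 0], "turn": [0, 0, 0], "claw": 1},
    {"linear": [0, 0, 0], "turn": [0, 0, 0], "claw": 1},
    {"linear": [0, 0, 0], "turn": [0, 0, 0], "claw": 1},
    {"linear": [0, 0, 0], "turn": [0, 0, 0], "claw": 1},
    {"linear": [0, 0, 0], "turn": [0, 0, 0], "claw": 1},
  ],
)

```text
time: 3.77
position: [0.6136, 0.079, 0.1235]
tool_rot: [-0.618, -3.079, 0.002]
ft_force: [-1.9, -2.1, 2.0]
grip_width: 0.266
```

Call:
move_arm(
  deltas=[
    {"linear": [-0.085, -0.045, 0], "turn": [0, 0, 0], "claw": 1},
    {"linear": [-0.083, -0.048, 0], "turn": [0, 0, 0], "claw": 1},
    {"linear": [-0.081, -0.051, 0], "turn": [0, 0, 0], "claw": 1},
    {"linear": [-0.079, -0.054, 0], "turn": [0, 0, 0], "claw": 1},
    {"linear": [-0.077, -0.058, 0], "turn": [0, 0, 0], "claw": 1},
    {"linear": [-0.074, -0.061, 0], "turn": [0, 0, 0], "claw": 1},
    {"linear": [-0.072, -0.064, 0], "turn": [0, 0, 0], "claw": 1},
  ],
)

```text
time: 4.35
position: [0.6222, 0.0672, 0.1234]
tool_rot: [-0.612, -3.074, -0.006]
ft_force: [-8.6, 4.6, 4.1]
grip_width: 0.266
```

```bash
cat >> h.py <<'E'
C=np.array([.558,.0312])
def feel():
    s=ctrl.get_state();p=s['position'][:2]-C;th=np.arctan2(p[1],p[0]);r=np.hypot(*p)
    f=np.array(s['ft_force'][:2]);t=np.array([np.sin(th),-np.cos(th)])
    print('t',round(s['time'],2),'th',round(th,3),'r',round(r,4),'ftan',round(f@t,1),'frad',round(f@p/r,1),'fz',round(s['ft_force'][2],1),'z',round(s['position'][2],4),'grip',round(s['grip_width'],3))
    return th,f@t
E
python3 - <<'E'
from h import *
feel()
for i in range(60):
    a=np.radians(63.4)-.04*(i+.5); print(i,(-.096*np.sin(a)).round(3),(-.096*np.cos(a)).round(3),end=' | ')
E
```

```text
t 4.35 th 0.512 r 0.0736 ftan -8.2 frad -5.2 fz 4.1 z 0.1234 grip 0.266
0 -0.085 -0.045 | 1 -0.083 -0.048 | 2 -0.081 -0.051 | 3 -0.079 -0.055 | 4 -0.077 -0.058 | 5 -0.074 -0.061 | 6 -0.072 -0.064 | 7 -0.069 -0.066 | 8 -0.067 -0.069 | 9 -0.064 -0.072 | 10 -0.061 -0.074 | 11 -0.058 -0.077 | 12 -0.055 -0.079 | 13 -0.052 -0.081 | 14 -0.048 -0.083 | 15 -0.045 -0.085 | 16 -0.041 -0.087 | 17 -0.038 -0.088 | 18 -0.034 -0.09 | 19 -0.031 -0.091 | 20 -0.027 -0.092 | 21 -0.023 -0.093 | 22 -0.02 -0.094 | 23 -0.016 -0.095 | 24 -0.012 -0.095 | 25 -0.008 -0.096 | 26 -0.004 -0.096 | 27 -0.001 -0.096 | 28 0.003 -0.096 | 29 0.007 -0.096 | 30 0.011 -0.095 | 31 0.015 -0.095 | 32 0.018 -0.094 | 33 0.022 -0.093 | 34 0.026 -0.092 | 35 0.03 -0.091 | 36 0.033 -0.09 | 37 0.037 -0.089 | 38 0.04 -0.087 | 39 0.044 -0.085 | 40 0.047 -0.084 | 41 0.05 -0.082 | 42 0.054 -0.08 | 43 0.057 -0.077 | 44 0.06 -0.075 | 45 0.063 -0.073 | 46 0.066 -0.07 | 47 0.068 -0.067 | 48 0.071 -0.065 | 49 0.074 -0.062 | 50 0.076 -0.059 | 51 0.078 -0.056 | 52 0.08 -0.052 | 53 0.082 -0.049 | 54 0.084 -0.046 | 55 0.086 -0.042 | 56 0.088 -0.039 | 57 0.089 -0.035 | 58 0.091 -0.032 | 59 0.092 -0.028 |
```

Call:
move_arm(
  deltas=[
    {"linear": [-0.069, -0.066, 0], "turn": [0, 0, 0], "claw": 1},
    {"linear": [-0.067, -0.069, 0], "turn": [0, 0, 0], "claw": 1},
    {"linear": [-0.064, -0.072, 0], "turn": [0, 0, 0], "claw": 1},
    {"linear": [-0.061, -0.074, 0], "turn": [0, 0, 0], "claw": 1},
  ],
)

```text
time: 4.68
position: [0.6268, 0.0575, 0.1234]
tool_rot: [-0.611, -3.076, -0.009]
ft_force: [-7.4, 6.9, 3.8]
grip_width: 0.263
```

```bash
python3 -c "from h import *;feel()"
```

```text
t 4.68 th 0.365 r 0.0737 ftan -9.1 frad -4.4 fz 3.8 z 0.1234 grip 0.263
```

Call:
move_arm(
  deltas=[
    {"linear": [-0.058, -0.077, 0], "turn": [0, 0, 0], "claw": 1},
    {"linear": [-0.055, -0.079, 0], "turn": [0, 0, 0], "claw": 1},
    {"linear": [-0.052, -0.081, 0], "turn": [0, 0, 0], "claw": 1},
  ],
)

```text
time: 4.93
position: [0.6293, 0.0497, 0.1234]
tool_rot: [-0.611, -3.077, -0.01]
ft_force: [-4.4, 7.5, 1.6]
grip_width: 0.266
```

```bash
python3 -c "from h import *;feel()"
```

```text
t 4.93 th 0.253 r 0.0737 ftan -8.4 frad -2.4 fz 1.6 z 0.1234 grip 0.266
```

Call:
move_arm(
  deltas=[
    {"linear": [-0.048, -0.083, 0], "turn": [0, 0, 0], "claw": 1},
    {"linear": [-0.045, -0.085, 0], "turn": [0, 0, 0], "claw": 1},
    {"linear": [-0.041, -0.087, 0], "turn": [0, 0, 0], "claw": 1},
  ],
)

```text
time: 5.18
position: [0.6309, 0.0418, 0.1235]
tool_rot: [-0.61, -3.079, -0.012]
ft_force: [-2.1, 8.9, -0.8]
grip_width: 0.268
```

```bash
python3 -c "from h import *;feel()"
```

```text
t 5.18 th 0.145 r 0.0737 ftan -9.1 frad -0.8 fz -0.8 z 0.1235 grip 0.268
```

Call:
move_arm(
  deltas=[
    {"linear": [-0.038, -0.088, 0], "turn": [0, 0, 0], "claw": 1},
    {"linear": [-0.034, -0.09, 0], "turn": [0, 0, 0], "claw": 1},
    {"linear": [-0.031, -0.091, 0], "turn": [0, 0, 0], "claw": 1},
  ],
)

```text
time: 5.43
position: [0.6316, 0.0339, 0.1235]
tool_rot: [-0.61, -3.081, -0.014]
ft_force: [1.4, 10.5, -1.3]
grip_width: 0.268
```

```bash
python3 -c "from h import *;feel()"
```

```text
t 5.43 th 0.037 r 0.0736 ftan -10.4 frad 1.8 fz -1.3 z 0.1235 grip 0.268
```

Call:
move_arm(
  deltas=[
    {"linear": [-0.027, -0.092, 0], "turn": [0, 0, 0], "claw": 1},
    {"linear": [-0.023, -0.093, 0], "turn": [0, 0, 0], "claw": 1},
    {"linear": [-0.02, -0.094, 0], "turn": [0, 0, 0], "claw": 1},
  ],
)

```text
time: 5.68
position: [0.6314, 0.0262, 0.1236]
tool_rot: [0.609, 3.08, 0.016]
ft_force: [3.2, 11.4, -4.7]
grip_width: 0.264
```

```bash
python3 -c "from h import *;feel()"
```

```text
t 5.68 th -0.068 r 0.0736 ftan -11.6 frad 2.4 fz -4.7 z 0.1236 grip 0.264
```

Call:
move_arm(
  deltas=[
    {"linear": [-0.016, -0.095, 0], "turn": [0, 0, 0], "claw": 1},
    {"linear": [-0.012, -0.095, 0], "turn": [0, 0, 0], "claw": 1},
    {"linear": [-0.008, -0.096, 0], "turn": [0, 0, 0], "claw": 1},
  ],
)

```text
time: 5.93
position: [0.6304, 0.0184, 0.1236]
tool_rot: [0.608, 3.078, 0.017]
ft_force: [7.0, 12.4, -6.6]
grip_width: 0.263
```

```bash
python3 -c "from h import *;feel()"
```

```text
t 5.93 th -0.175 r 0.0735 ftan -13.4 frad 4.7 fz -6.6 z 0.1236 grip 0.263
```

Call:
move_arm(
  deltas=[
    {"linear": [-0.004, -0.096, 0], "turn": [0, 0, 0], "claw": 1},
    {"linear": [0, -0.096, 0], "turn": [0, 0, 0], "claw": 1},
    {"linear": [0.003, -0.096, 0], "turn": [0, 0, 0], "claw": 1},
  ],
)

```text
time: 6.18
position: [0.6283, 0.0104, 0.1236]
tool_rot: [0.607, 3.075, 0.017]
ft_force: [11.0, 11.2, -9.7]
grip_width: 0.265
```

```bash
python3 -c "from h import *;feel()"
```

```text
t 6.18 th -0.287 r 0.0733 ftan -13.9 frad 7.4 fz -9.7 z 0.1236 grip 0.265
```

Call:
move_arm(
  deltas=[
    {"linear": [0.007, -0.096, 0], "turn": [0, 0, 0], "claw": 1},
    {"linear": [0.011, -0.095, 0], "turn": [0, 0, 0], "claw": 1},
  ],
)

```text
time: 6.35
position: [0.6264, 0.0049, 0.1237]
tool_rot: [0.607, 3.073, 0.017]
ft_force: [13.9, 11.3, -10.2]
grip_width: 0.27
```

```bash
python3 -c "from h import *;feel()"
```

```text
t 6.35 th -0.367 r 0.0733 ftan -15.6 frad 8.9 fz -10.2 z 0.1237 grip 0.27
```

Call:
move_arm(
  deltas=[
    {"linear": [0.015, -0.095, 0], "turn": [0, 0, 0], "claw": 1},
    {"linear": [0.018, -0.094, 0], "turn": [0, 0, 0], "claw": 1},
  ],
)

```text
time: 6.52
position: [0.6239, -0.0008, 0.1237]
tool_rot: [0.607, 3.072, 0.015]
ft_force: [14.2, 8.8, -11.5]
grip_width: 0.263
```

```bash
python3 -c "from h import *;feel()"
```

```text
t 6.52 th -0.452 r 0.0732 ftan -14.1 frad 9.0 fz -11.5 z 0.1237 grip 0.263
```

Call:
move_arm(
  deltas=[
    {"linear": [0.022, -0.093, 0], "turn": [0, 0, 0], "claw": 1},
    {"linear": [0.026, -0.092, 0], "turn": [0, 0, 0], "claw": 1},
  ],
)

```text
time: 6.68
position: [0.6206, -0.0066, 0.1237]
tool_rot: [0.608, 3.071, 0.013]
ft_force: [14.7, 7.1, -11.4]
grip_width: 0.264
```

```bash
python3 -c "from h import *;feel()"
```

```text
t 6.68 th -0.543 r 0.0731 ftan -13.7 frad 8.9 fz -11.4 z 0.1237 grip 0.264
```

Call:
move_arm(
  deltas=[
    {"linear": [0.03, -0.091, 0], "turn": [0, 0, 0], "claw": 1},
    {"linear": [0.033, -0.09, 0], "turn": [0, 0, 0], "claw": 1},
  ],
)

```text
time: 6.85
position: [0.6166, -0.0125, 0.1237]
tool_rot: [0.61, 3.071, 0.01]
ft_force: [13.4, 4.2, -11.3]
grip_width: 0.266
```

```bash
python3 -c "from h import *;feel()"
```

```text
t 6.85 th -0.641 r 0.0731 ftan -11.4 frad 8.3 fz -11.3 z 0.1237 grip 0.266
```

Call:
move_arm(
  deltas=[
    {"linear": [0.037, -0.089, 0], "turn": [0, 0, 0], "claw": 1},
  ],
)

```text
time: 6.93
position: [0.6143, -0.0154, 0.1237]
tool_rot: [0.611, 3.071, 0.008]
ft_force: [11.4, 2.7, -11.1]
grip_width: 0.268
```

```bash
python3 -c "from h import *;feel()"
```

```text
t 6.93 th -0.692 r 0.0731 ftan -9.4 frad 7.0 fz -11.1 z 0.1237 grip 0.268
```

```bash
cat > fit.py <<'E'
from h import *
from scipy.optimize import curve_fit
D=[(.512,8.2),(.365,9.1),(.253,8.4),(.145,9.1),(.037,10.4),(-.068,11.6),(-.175,13.4),(-.287,13.9),(-.367,15.6),(-.452,14.1),(-.543,13.7),(-.641,11.4),(-.692,9.4)]
import sys; D+=eval(sys.argv[1]) if len(sys.argv)>1 else []
a,b=np.array(D).T
def f(t,t0,B):
    x=np.clip(t0-t,-1.57,1.57);return B-1.9/.072*np.cos(x)**7*np.sin(x)
p,c=curve_fit(f,a,b,(-.72,8.5));print(p,np.sqrt(np.diag(c)));print((b-f(a,*p)).round(1))
feel()
E
python3 fit.py
```

```text
[-0.73954106  8.68065077] [0.011334   0.14302354]
[-0.5  0.3 -0.6 -0.4 -0.  -0.   0.4 -0.3  1.1 -0.2  0.5  0.2 -0.5]
t 6.93 th -0.692 r 0.0731 ftan -9.4 frad 7.0 fz -11.1 z 0.1237 grip 0.268
```

Call:
move_arm(
  deltas=[
    {"linear": [0.03, -0.06, 0], "turn": [0, 0, 0], "claw": 1},
  ],
)

```text
time: 7.02
position: [0.6122, -0.0177, 0.1237]
tool_rot: [0.612, 3.071, 0.007]
ft_force: [11.0, 2.4, -10.2]
grip_width: 0.268
```

```bash
python3 -c "from h import *;feel()"
```

```text
t 7.02 th -0.734 r 0.073 ftan -9.1 frad 6.5 fz -10.2 z 0.1237 grip 0.268
```

Call:
move_arm(
  deltas=[
    {"linear": [0.037, -0.08, 0], "turn": [0, 0, 0], "claw": 1},
    {"linear": [0, 0, 0], "turn": [0, 0, 0], "claw": 1},
    {"linear": [0, 0, 0], "turn": [0, 0, 0], "claw": 1},
  ],
)

```text
time: 7.27
position: [0.6091, -0.0209, 0.1236]
tool_rot: [0.614, 3.073, 0.004]
ft_force: [8.5, 1.0, -7.9]
grip_width: 0.263
```

```bash
python3 fit.py "[(-.734,9.1)]"
```

```text
[-0.74184364  8.69288488] [0.00969668 0.13580952]
[-0.5  0.3 -0.6 -0.4 -0.  -0.   0.4 -0.3  1.1 -0.2  0.5  0.1 -0.6  0.2]
t 7.27 th -0.795 r 0.073 ftan -6.7 frad 5.2 fz -7.9 z 0.1236 grip 0.263
```

Call:
move_arm(
  deltas=[
    {"linear": [0.02, -0.035, 0], "turn": [0, 0, 0], "claw": 1},
    {"linear": [0, 0, 0], "turn": [0, 0, 0], "claw": 1},
    {"linear": [0, 0, 0], "turn": [0, 0, 0], "claw": 1},
  ],
)

```text
time: 7.52
position: [0.6083, -0.0217, 0.1237]
tool_rot: [0.614, 3.073, 0.004]
ft_force: [8.8, -0.3, -7.7]
grip_width: 0.267
```

```bash
python3 -c "from h import *;feel()"
```

```text
t 7.52 th -0.812 r 0.073 ftan -6.2 frad 6.3 fz -7.7 z 0.1237 grip 0.267
```

Call:
move_arm(
  deltas=[
    {"linear": [0, 0, 0], "turn": [0, 0, 0], "claw": 0.4},
    {"linear": [0, 0, 0], "turn": [0, 0, 0], "claw": 0.4},
    {"linear": [0, 0, 0], "turn": [0, 0, 0], "claw": 0.4},
    {"linear": [0, 0, 0], "turn": [0, 0, 0], "claw": 0.4},
    {"linear": [0, 0, 0], "turn": [0, 0, 0], "claw": 0.4},
    {"linear": [0, 0, -0.4], "turn": [0, 0, 0], "claw": 0.4},
    {"linear": [0, 0, -0.8], "turn": [0, 0, 0], "claw": 0.4},
    {"linear": [0, 0, -0.9], "turn": [0, 0, 0], "claw": 0.4},
    {"linear": [0, 0, -0.9], "turn": [0, 0, 0], "claw": 0.4},
  ],
)

```text
time: 8.27
position: [0.6044, -0.0232, 0.2154]
tool_rot: [-0.618, -3.08, -0.0]
ft_force: [0.6, 0.1, 0.9]
grip_width: 0.598
```

Run:
```python
from h import *
s=ctrl.get_state();print(s['position'],s['ft_force'],s['joint_positions'].round(2));print(R.from_rotvec(s['tool_rot']).as_matrix().round(3))
print(delta((.530,-.254,.20)).round(2))
```

```text
[ 0.60442485 -0.02319877  0.21539459] [0.63485057 0.12098151 0.93101363] [-0.34  0.25  0.4   1.62 -0.1   1.29  1.25]
[[-0.923  0.386 -0.   ]
 [ 0.386  0.923  0.   ]
 [ 0.    -0.    -1.   ]]
[-0.68 -8.05  0.51]
```

Run:
```python
from h import *
from scipy.optimize import least_squares
P=np.array([(.6136,.079),(.6222,.0672),(.6268,.0575),(.6293,.0497),(.6309,.0418),(.6316,.0339),(.6314,.0262),(.6304,.0184),(.6283,.0104),(.6264,.0049),(.6239,-.0008),(.6206,-.0066),(.6166,-.0125),(.6143,-.0154),(.6122,-.0177),(.6091,-.0209),(.6083,-.0217)])
for fr in(0,1):
    q=least_squares(lambda v:np.hypot(*(P-v[:2]).T)-(v[2] if fr else .072),(.558,.031,.072)).x;print(q, np.arctan2(*(P[-1]-q[:2])[::-1]))
t=shot('top','top1.png');s=shot('side','side1.png')
b=lambda d,x:[(i[0],i[1]) for i in blobs(d,red,x,12)]
print(b(t,(390,235,440,300)),b(s,(370,290,440,400)))
print('big',tri((t,s),((414.6,277.3),(396,346.4))))
for n,d,bx in(('top',t,(255,190,345,290)),('side',s,(260,190,360,300))):
    for c,f in(('brass',lambda h:(h[...,0]>10)&(h[...,0]<30)&(h[...,1]>100)&(h[...,2]>110)),('green',green),('dark',dark)):print(n,c,[(x[0],x[1]) for x in blobs(d,f,bx,10)])
a=cv2.resize(t['image'][190:300,255:445],None,fx=3,fy=3,interpolation=cv2.INTER_CUBIC)
c=cv2.resize(s['image'][190:290,250:450],None,fx=3,fy=3,interpolation=cv2.INTER_CUBIC)[:270,:570]
cv2.imwrite('pics/c3.png',np.vstack([a,c])[...,::-1])
```

```text
[0.55960018 0.03148584 0.072     ] -0.8293997159850646
[0.55938396 0.03151419 0.07219568] -0.8274583230196354
[([401, 249, 6, 5, 21], [403.6, 250.7]), ([409, 274, 11, 7, 63], [414.6, 277.3])] [([408, 313, 10, 20, 147], [412.4, 322.2]), ([389, 332, 15, 30, 350], [395.9, 346.3])]
big [ 0.45529645 -0.27745463  0.07698908]
top brass [([255, 190, 28, 35, 761], [265.8, 205.4]), ([295, 191, 6, 9, 26], [297.7, 194.8]), ([255, 226, 43, 64, 1165], [266.6, 266.6]), ([280, 244, 17, 16, 136], [288.3, 251.3])]
top green [([279, 222, 21, 27, 281], [288.3, 232.9]), ([291, 254, 7, 7, 29], [294.9, 257.9])]
top dark []
side brass [([260, 190, 100, 110, 4031], [297.4, 225.0]), ([286, 231, 17, 11, 172], [294.1, 235.9]), ([335, 266, 25, 34, 447], [350.9, 288.0])]
side green [([289, 223, 51, 30, 768], [317.4, 237.9])]
side dark [([352, 190, 8, 13, 100], [355.4, 195.8]), ([343, 217, 11, 22, 201], [347.5, 227.1])]
```

View pics/c3.png

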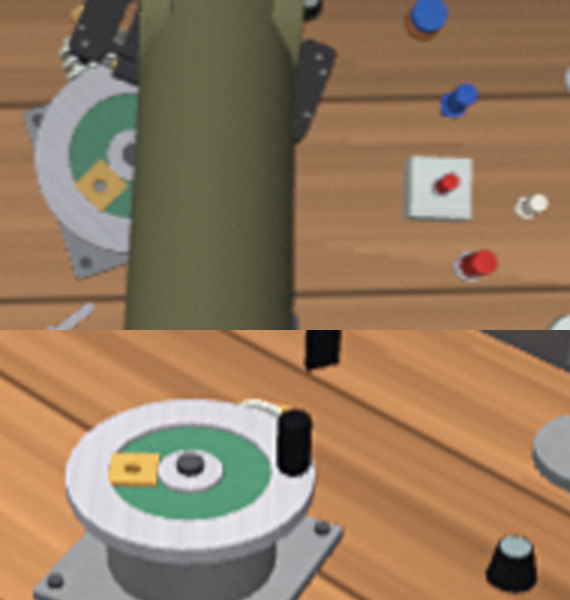

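The hole is now at crop (99,185), which is top px (288,251.7), and the wheel has stayed put. On to the pin.

Call:
move_arm(
  deltas=[
    {"linear": [-0.07, -0.8, 0], "turn": [0, 0, 0], "claw": 0.4},
    {"linear": [-0.07, -0.8, 0], "turn": [0, 0, 0], "claw": 0.4},
    {"linear": [-0.07, -0.8, 0], "turn": [0, 0, 0], "claw": 0.4},
    {"linear": [-0.07, -0.8, 0], "turn": [0, 0, 0], "claw": 0.4},
    {"linear": [-0.07, -0.8, 0], "turn": [0, 0, 0], "claw": 0.4},
    {"linear": [-0.07, -0.8, 0], "turn": [0, 0, 0], "claw": 0.4},
    {"linear": [-0.07, -0.8, 0], "turn": [0, 0, 0], "claw": 0.4},
    {"linear": [-0.07, -0.8, 0], "turn": [0, 0, 0], "claw": 0.4},
    {"linear": [-0.06, -0.8, 0], "turn": [0, 0, 0], "claw": 0.4},
    {"linear": [-0.06, -0.85, 0], "turn": [0, 0, 0], "claw": 0.4},
    {"linear": [0, 0, 0.8], "turn": [0, 0, 0], "claw": 0.4},
    {"linear": [0, 0, 0.8], "turn": [0, 0, 0], "claw": 0.4},
    {"linear": [0, 0, 0.7], "turn": [0, 0, 0], "claw": 0.4},
    {"linear": [0, 0, 0.3], "turn": [0, 0, 0], "claw": 0.4},
    {"linear": [0, 0, 0], "turn": [0, 0, 0], "claw": 0.4},
    {"linear": [0, 0, 0], "turn": [0, 0, 0], "claw": 0.4},
    {"linear": [0, 0, 0], "turn": [0, 0, 0], "claw": 0.4},
  ],
)

```text
time: 9.78
position: [0.5314, -0.2541, 0.1372]
tool_rot: [0.617, 3.078, -0.0]
ft_force: [-0.4, -0.9, 0.4]
grip_width: 0.603
```

Run:
```python
from h import *
print(delta((.530,-.2545,.071)).round(2))
d=shot('side')
cv2.imwrite('pics/c4.png',cv2.resize(d['image'][230:400,330:490],None,fx=3.5,fy=3.5,interpolation=cv2.INTER_CUBIC)[...,::-1])
t=shot('top');h=(.5323,.0609,.092)
print('hole proj',proj(t,h),proj(d,h),ray(t,(288.1,251.5),.092),ray(d,(294.1,235.9),.092),[(x[0],x[1]) for x in blobs(t,brass,(275,235,320,270),10)])
print([(x[0],x[1]) for x in blobs(d,brass,(275,220,310,260),10)])
```

```text
[ 0.04 -0.03  2.21]
hole proj [288.34325156 251.26432472] [294.85602688 234.82416277] [0.53167812 0.06156029 0.092     ] [0.52860908 0.05921597 0.092     ] []
[([287, 232, 16, 10, 145], [294.2, 236.4])]
```

View pics/c4.png

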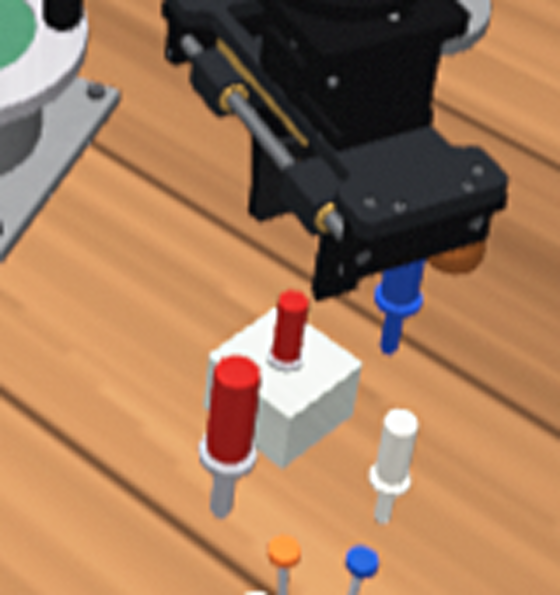

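Call:
move_arm(
  deltas=[
    {"linear": [0.04, -0.03, 0.6], "turn": [0, 0, 0], "claw": 0.4},
    {"linear": [0, 0, 0.6], "turn": [0, 0, 0], "claw": 0.4},
    {"linear": [0, 0, 0.4], "turn": [0, 0, 0], "claw": 0.4},
    {"linear": [0, 0, 0.3], "turn": [0, 0, 0], "claw": 0.4},
    {"linear": [0, 0, 0.2], "turn": [0, 0, 0], "claw": 0.4},
    {"linear": [0, 0, 0], "turn": [0, 0, 0], "claw": 0.4},
    {"linear": [0, 0, 0], "turn": [0, 0, 0], "claw": 1},
    {"linear": [0, 0, 0], "turn": [0, 0, 0], "claw": 1},
    {"linear": [0, 0, 0], "turn": [0, 0, 0], "claw": 1},
    {"linear": [0, 0, 0], "turn": [0, 0, 0], "claw": 1},
    {"linear": [0, 0, 0], "turn": [0, 0, 0], "claw": 1},
    {"linear": [0, 0, 0], "turn": [0, 0, 0], "claw": 1},
    {"linear": [0, 0, 0], "turn": [0, 0, 0], "claw": 1},
    {"linear": [0, 0, 0], "turn": [0, 0, 0], "claw": 1},
    {"linear": [0, 0, 0], "turn": [0, 0, 0], "claw": 1},
  ],
  grip_force=15,
)

```text
time: 11.13
position: [0.529, -0.2544, 0.0728]
tool_rot: [0.618, 3.08, -0.0]
ft_force: [-1.1, -0.3, 1.5]
grip_width: 0.178
```

Call:
move_arm(
  deltas=[
    {"linear": [0, 0, -0.4], "turn": [0, 0, 0], "claw": 1},
    {"linear": [0, 0, -0.7], "turn": [0, 0, 0], "claw": 1},
    {"linear": [0, 0, -0.7], "turn": [0, 0, 0], "claw": 1},
    {"linear": [0, 0, -0.7], "turn": [0, 0, 0], "claw": 1},
    {"linear": [0, 0, -0.7], "turn": [0, 0, 0], "claw": 1},
    {"linear": [0, 0, -0.7], "turn": [0, 0, 0], "claw": 1},
    {"linear": [0, 0, -0.5], "turn": [0, 0, 0], "claw": 1},
    {"linear": [0, 0, 0], "turn": [0, 0, 0], "claw": 1},
  ],
)

```text
time: 11.8
position: [0.5308, -0.255, 0.2091]
tool_rot: [0.616, 3.074, -0.0]
ft_force: [0.1, -0.9, -0.2]
grip_width: 0.18
```

Call:
move_arm(
  deltas=[
    {"linear": [0.2, 0.4, 0], "turn": [0, 0, 0], "claw": 1},
    {"linear": [0.3, 0.75, 0], "turn": [0, 0, 0], "claw": 1},
    {"linear": [0.3, 0.75, 0], "turn": [0, 0, 0], "claw": 1},
    {"linear": [0.3, 0.75, 0], "turn": [0, 0, 0], "claw": 1},
    {"linear": [0.3, 0.75, 0], "turn": [0, 0, 0], "claw": 1},
    {"linear": [0.3, 0.75, 0], "turn": [0, 0, 0], "claw": 1},
    {"linear": [0.3, 0.75, 0], "turn": [0, 0, 0], "claw": 1},
    {"linear": [0.3, 0.75, 0], "turn": [0, 0, 0], "claw": 1},
    {"linear": [0.3, 0.75, 0], "turn": [0, 0, 0], "claw": 1},
    {"linear": [0.3, 0.75, 0], "turn": [0, 0, 0], "claw": 1},
    {"linear": [0.3, 0.75, 0], "turn": [0, 0, 0], "claw": 1},
    {"linear": [0.3, 0.75, 0], "turn": [0, 0, 0], "claw": 1},
    {"linear": [0.3, 0.7, 0], "turn": [0, 0, 0], "claw": 1},
    {"linear": [0.2, 0.4, 0], "turn": [0, 0, 0], "claw": 1},
    {"linear": [0.0, 0.0, 0], "turn": [0, 0, 0], "claw": 1},
    {"linear": [0.0, 0.0, 0], "turn": [0, 0, 0], "claw": 1},
    {"linear": [0.0, 0.0, 0], "turn": [0, 0, 0], "claw": 1},
  ],
)

```text
time: 13.22
position: [0.5308, 0.0604, 0.2042]
tool_rot: [-0.62, -3.079, 0.002]
ft_force: [0.2, -0.6, -0.4]
grip_width: 0.176
```

Run:
```python
from h import *
print(delta((.532,.061,.166)).round(2))
```

```text
[-0.03  0.04  1.27]
```

Call:
move_arm(
  deltas=[
    {"linear": [-0.03, 0.04, 0.4], "turn": [0, 0, 0], "claw": 1},
    {"linear": [0, 0, 0.4], "turn": [0, 0, 0], "claw": 1},
    {"linear": [0, 0, 0.3], "turn": [0, 0, 0], "claw": 1},
    {"linear": [0, 0, 0.15], "turn": [0, 0, 0], "claw": 1},
    {"linear": [0, 0, 0], "turn": [0, 0, 0], "claw": 1},
    {"linear": [0, 0, 0], "turn": [0, 0, 0], "claw": 1},
    {"linear": [0, 0, 0], "turn": [0, 0, 0], "claw": 1},
    {"linear": [0, 0, 0], "turn": [0, 0, 0], "claw": 1},
  ],
)

```text
time: 13.88
position: [0.5328, 0.0628, 0.1677]
tool_rot: [0.617, 3.079, 0.001]
ft_force: [1.6, 0.2, -1.4]
grip_width: 0.175
```

Run:
```python
from h import *
s=ctrl.get_state();print(s['position'],s['ft_force'])
a=[]
for n,bx in(('side',(255,180,335,270)),('top',(250,210,345,290))):
    d=shot(n);x0,y0,x1,y1=bx
    p=s['position'];print(n,'tip should be',proj(d,(p[0],p[1],p[2]-.0628)),'hole',proj(d,(.532,.061,.092)),'red',[(x[0],x[1]) for x in blobs(d,red,bx,5)],'brass',[(x[0],x[1]) for x in blobs(d,brass,bx,10)])
    a.append(cv2.resize(d['image'][y0:y1,x0:x1],(0,0),fx=6,fy=6,interpolation=cv2.INTER_CUBIC))
cv2.imwrite('pics/c5.png',a[0][...,::-1]);cv2.imwrite('pics/c5t.png',a[1][...,::-1])
```

```text
[0.53275806 0.06281565 0.16773388] [ 1.60005131  0.21391485 -1.44946065]
side tip should be [294.21443265 229.40029744] hole [294.71902024 234.86373736] red [] brass [([287, 232, 16, 10, 147], [294.3, 236.4])]
top tip should be [287.4503947  250.49863905] hole [288.30762302 251.37631497] red [] brass []
```

View pics/c5.png

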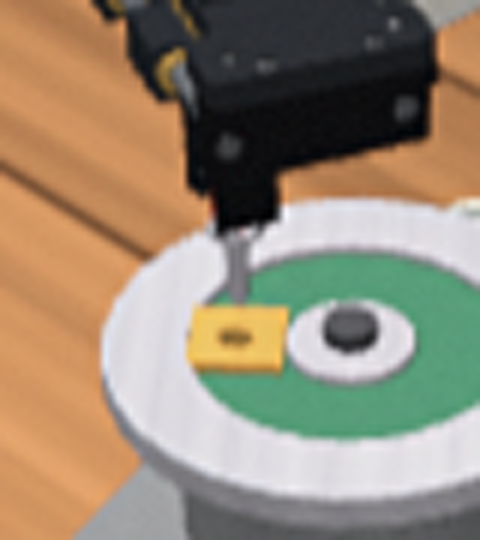

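The side crop shows the pin's tip at (237,303) and the hole at (235,336). The tip looks slightly too far back, so I'll measure it to subpixel.

Run:
```python
from h import *
s=ctrl.get_state();p=s['position'];print(p)
d=shot('side');g=d['image'].astype(int)
print(g[216:242,287:303,0]);print(g[216:242,287:303,2])
h0=proj(d,(.532,.061,.092))
J=np.array([proj(d,(.533,.061,.092))-h0,proj(d,(.532,.062,.092))-h0]).T
print('J px/mm',J.round(3).tolist(),'dz px/mm',(proj(d,(.532,.061,.102))-h0)/10)
```

```text
[0.53269014 0.0628378  0.16769183]
[[204 212 216 150  26   3   9   2   2   3  18   8  18  47 126 230]
 [195 201 198 160  27   5  16  20  37  54  84  54 116 184 202 228]
 [201 203 183 155  34  42  87 103 168 191 153 128 202 232 230 228]
 [220 222 205 162  98  98 143 144 167 181 152 180 229 229 227 227]
 [228 229 227 209 179 140 141 138 128 164 195 217 227 227 228 229]
 [228 227 228 230 219 168 129 126 120 172 230 229 228 226 231 229]
 [227 226 227 231 228 177 125 125 120 166 232 231 226 207 204 185]
 [227 226 227 228 226 177 123 125 122 169 227 203 179 152 147 119]
 [226 225 226 229 228 192 127 124 121 147 175 147 114 106 103  93]
 [225 223 226 229 229 200 127 126 118 114 113  99  91  91  88  87]
 [225 225 227 231 229 183 125 127 117  92  91  84  87  89  89  89]
 [224 225 229 228 196 138 120 128 116  86  85  86  86  89  90  90]
 [224 226 226 193 133 102 121 128 117  86  84  86  87  88  87  88]
 [224 223 187 126  88  86 114 126 117  84  80  81  80  81  81  83]
 [228 207 151 120 113 116 127 138 130 117 117 113  94  95  94  94]
 [233 231 221 217 218 220 220 218 215 217 217 217 209 211 21
[... 1798 characters left out ...]
0  98  97  97  96]
 [105  97 102 103 103 101 100  97  98  98 101 100  98  98  96  93]
 [102  99 101 102  95  84  83  82  88  97 101 100  99  97  93 102]
 [ 97 100 103 100  81  62  57  62  64  73 100 100 100  98  93 113]
 [ 95 100 103  99  75  50  50  52  51  57  93 100 101  97  94 131]
 [ 97 101 102 102  92  73  74  68  68  82  97  99 100  98  94 126]
 [ 97 101 103 105 102  98  98  92  94 102 103 101 100  98  95 112]
 [ 94 101 104 103 105 104 103 101 101 103 103 100 100 101  96  98]
 [ 83  75  80  83  82  81  86  86  88  87  87  87  84  86  93  96]
 [112  56  63  68  67  60  65  62  63  63  64  63  62  64  70  98]]
J px/mm [[0.35, -0.319], [-0.199, -0.201]] dz px/mm [-0.01453676 -0.38217844]
```

Call:
move_arm(
  deltas=[
    {"linear": [0.04, -0.08, 0.0], "turn": [0, 0, 0], "claw": 1},
    {"linear": [0, 0, 0.15], "turn": [0, 0, 0], "claw": 1},
    {"linear": [0, 0, 0.15], "turn": [0, 0, 0], "claw": 1},
    {"linear": [0, 0, 0], "turn": [0, 0, 0], "claw": 1},
    {"linear": [0, 0, 0], "turn": [0, 0, 0], "claw": 1},
    {"linear": [0, 0, 0], "turn": [0, 0, 0], "claw": 1},
    {"linear": [0, 0, 0], "turn": [0, 0, 0], "claw": 1},
  ],
)

```text
time: 14.62
position: [0.5304, 0.0611, 0.1582]
tool_rot: [0.617, 3.08, 0.0]
ft_force: [-0.0, 0.8, -0.9]
grip_width: 0.178
```

Run:
```python
from h import *
s=ctrl.get_state();p=s['position'];print(p,s['ft_force'])
d=shot('side');g=d['image']
print('tip pred',proj(d,(p[0],p[1],p[2]-.0628)))
print(g[224:241,286:303,0])
cv2.imwrite('pics/c6.png',cv2.resize(g[205:255,270:330],None,fx=10,fy=10,interpolation=cv2.INTER_CUBIC)[...,::-1])
```

```text
[0.53040977 0.06105357 0.15823875] [-0.02392987  0.77018651 -0.93878892]
tip pred [294.09363731 233.85959711]
[[227 227 227 218 174 123 114 147 178 174 151 119 115 120 110 104  95]
 [226 225 227 228 222 202 151 128 126 119 111 104 100  93  90  88  87]
 [226 224 224 228 233 228 160 124 122 109  90  91  87  87  89  90  87]
 [225 225 225 229 229 197 135 126 129 115  81  87  87  88  89  89  88]
 [223 223 228 225 194 135 111 126 132 116  78  85  86  86  88  89  88]
 [224 225 224 188 126  91 103 123 130 114  78  82  83  80  81  81  82]
 [226 229 209 151 120 115 127 122 129 111  84 117 115  94  92  94  94]
 [225 234 231 220 218 218 193 126 125 118 152 220 221 211 212 213 207]
 [226 237 241 242 243 245 222 129 120 121 186 248 244 242 242 245 245]
 [227 239 240 240 240 244 236 130 118 125 206 243 239 237 238 240 239]
 [223 239 240 239 239 237 217 136 119 147 229 242 238 236 237 237 223]
 [197 238 240 239 238 208 163 135 132 145 197 239 238 236 236 235 213]
 [214 238 239 239 237 197 133 134 140 136 160 231 238 236 236 236 211]
 [231 239 238 239 239 230 192 194 181 183 216 235 237 236 237 237 195]
 [235 239 239 239 239 240 236 237 230 231 240 240 238 237 238 238 166]
 [239 241 241 241 241 243 243 242 239 240 241 240 240 240 241 243 139]
 [232 215 213 215 216 215 218 224 223 225 228 227 225 226 229 233 114]]
```

View pics/c6.png

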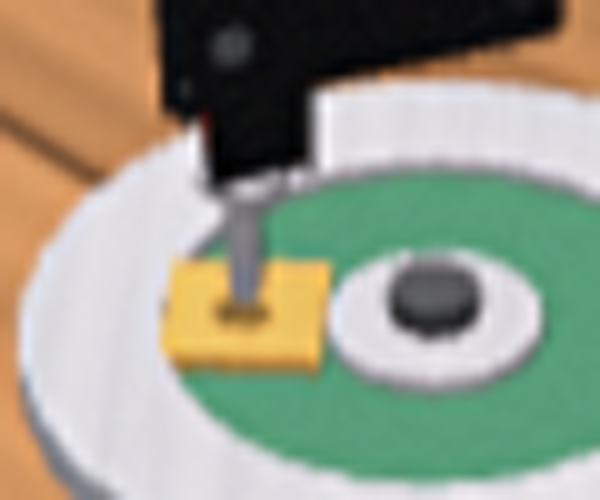

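Call:
move_arm(
  deltas=[
    {"linear": [0.034, -0.04, 0.0], "turn": [0, 0, 0], "claw": 1},
    {"linear": [0, 0, 0], "turn": [0, 0, 0], "claw": 1},
    {"linear": [0, 0, 0.06], "turn": [0, 0, 0], "claw": 1},
    {"linear": [0, 0, 0.06], "turn": [0, 0, 0], "claw": 1},
    {"linear": [0, 0, 0.06], "turn": [0, 0, 0], "claw": 1},
    {"linear": [0, 0, 0.06], "turn": [0, 0, 0], "claw": 1},
    {"linear": [0, 0, 0], "turn": [0, 0, 0], "claw": 1},
    {"linear": [0, 0, 0], "turn": [0, 0, 0], "claw": 1},
  ],
)

```text
time: 15.33
position: [0.529, 0.0604, 0.1508]
tool_rot: [0.618, 3.08, 0.0]
ft_force: [0.3, 0.2, -0.4]
grip_width: 0.176
```

Run:
```python
from h import *
s=ctrl.get_state();p=s['position'];print(p,s['ft_force'],s['torque'])
d=shot('side');g=d['image']
print('tip pred',proj(d,(p[0],p[1],p[2]-.0628)))
print(g[228:241,286:303,0])
```

```text
[0.52896795 0.06042758 0.15082569] [ 0.31339489  0.23407327 -0.44712334] [ 0.07694994 -0.1573338   0.03062627]
tip pred [293.89783379 237.0921929 ]
[[225 225 229 228 160 115 123 143 130 124  99  87  84  86  87  88  86]
 [225 225 224 190 126  96 118 130 125 112  81  80  82  82  80  83  83]
 [224 228 207 150 120 117 119 125 126 113 108 119 115  94  92  94  95]
 [226 234 231 220 219 215 168 125 123 125 185 220 220 211 212 214 206]
 [226 237 241 243 245 246 194 126 119 127 214 247 243 241 243 245 245]
 [228 239 240 240 241 244 193 125 120 126 212 244 239 238 238 240 239]
 [223 238 240 239 241 237 173 121 121 126 208 242 238 237 236 237 222]
 [198 238 240 239 239 207 138 118 119 111 171 241 239 236 237 235 213]
 [215 238 240 239 238 199 127 120 121 107 146 233 238 236 237 236 211]
 [231 238 238 238 239 231 192 188 169 168 213 236 238 237 237 236 194]
 [235 240 239 239 240 240 238 236 228 228 241 239 239 237 238 238 166]
 [239 241 241 242 242 243 243 242 240 240 242 240 240 239 241 243 139]
 [232 215 214 215 214 216 218 226 222 225 227 227 225 226 229 235 112]]
```

The tip is inside the hole with no contact force. Continuing down gently.

Call:
move_arm(
  deltas=[
    {"linear": [0, 0, 0.07], "turn": [0, 0, 0], "claw": 1},
    {"linear": [0, 0, 0.07], "turn": [0, 0, 0], "claw": 1},
    {"linear": [0, 0, 0.07], "turn": [0, 0, 0], "claw": 1},
    {"linear": [0, 0, 0.07], "turn": [0, 0, 0], "claw": 1},
    {"linear": [0, 0, 0], "turn": [0, 0, 0], "claw": 1},
    {"linear": [0, 0, 0], "turn": [0, 0, 0], "claw": 1},
  ],
)

```text
time: 15.88
position: [0.5289, 0.0605, 0.1424]
tool_rot: [-0.617, -3.08, -0.0]
ft_force: [1.2, 1.0, -2.2]
grip_width: 0.176
```

Call:
move_arm(
  deltas=[
    {"linear": [0, 0, 0.06], "turn": [0, 0, 0], "claw": 1},
    {"linear": [0, 0, 0.06], "turn": [0, 0, 0], "claw": 1},
    {"linear": [0, 0, 0.06], "turn": [0, 0, 0], "claw": 1},
    {"linear": [0, 0, 0], "turn": [0, 0, 0], "claw": 1},
  ],
)

```text
time: 16.22
position: [0.529, 0.0604, 0.1369]
tool_rot: [0.618, 3.08, 0.0]
ft_force: [1.8, 1.4, -1.3]
grip_width: 0.174
```

Call:
move_arm(
  deltas=[
    {"linear": [0, 0, 0.06], "turn": [0, 0, 0], "claw": 1},
    {"linear": [0, 0, 0.06], "turn": [0, 0, 0], "claw": 1},
    {"linear": [0, 0, 0.06], "turn": [0, 0, 0], "claw": 1},
    {"linear": [0, 0, 0], "turn": [0, 0, 0], "claw": 1},
    {"linear": [0, 0, 0], "turn": [0, 0, 0], "claw": 1},
  ],
)

```text
time: 16.63
position: [0.5289, 0.0604, 0.1315]
tool_rot: [0.618, 3.08, 0.0]
ft_force: [1.8, 1.4, -2.4]
grip_width: 0.177
```

Call:
move_arm(
  deltas=[
    {"linear": [0, 0, 0.06], "turn": [0, 0, 0], "claw": 1},
    {"linear": [0, 0, 0.06], "turn": [0, 0, 0], "claw": 1},
    {"linear": [0, 0, 0.04], "turn": [0, 0, 0], "claw": 1},
    {"linear": [0, 0, 0], "turn": [0, 0, 0], "claw": 1},
    {"linear": [0, 0, 0], "turn": [0, 0, 0], "claw": 1},
  ],
)

```text
time: 17.05
position: [0.5289, 0.0604, 0.1268]
tool_rot: [0.618, 3.08, 0.0]
ft_force: [2.1, 0.7, -1.2]
grip_width: 0.177
```

Call:
move_arm(
  deltas=[
    {"linear": [0, 0, 0.05], "turn": [0, 0, 0], "claw": 1},
    {"linear": [0, 0, 0], "turn": [0, 0, 0], "claw": 1},
    {"linear": [0, 0, 0], "turn": [0, 0, 0], "claw": 0.5},
    {"linear": [0, 0, 0], "turn": [0, 0, 0], "claw": 0.5},
    {"linear": [0, 0, 0], "turn": [0, 0, 0], "claw": 0.5},
    {"linear": [0, 0, 0], "turn": [0, 0, 0], "claw": 0.5},
    {"linear": [0, 0, 0], "turn": [0, 0, 0], "claw": 0.5},
    {"linear": [0, 0, -0.4], "turn": [0, 0, 0], "claw": 0.5},
    {"linear": [0, 0, -0.7], "turn": [0, 0, 0], "claw": 0.5},
    {"linear": [0, 0, -0.9], "turn": [0, 0, 0], "claw": 0.5},
    {"linear": [0, 0, -0.9], "turn": [0, 0, 0], "claw": 0.5},
    {"linear": [0, 0, -0.7], "turn": [0, 0, 0], "claw": 0.5},
    {"linear": [0, 0, 0], "turn": [0, 0, 0], "claw": 0.5},
    {"linear": [0, 0, 0], "turn": [0, 0, 0], "claw": 0.5},
    {"linear": [0, 0, 0], "turn": [0, 0, 0], "claw": 0.5},
  ],
)

```text
time: 18.3
position: [0.5285, 0.0602, 0.2333]
tool_rot: [-0.618, -3.08, 0.0]
ft_force: [-0.7, 0.2, -0.1]
grip_width: 0.499
```

Run:
```python
from h import *
s=ctrl.get_state();print(s['position'],s['ft_force'])
d=shot('side');g=d['image']
print([(x[0],x[1]) for x in blobs(d,red,(260,180,340,270),5)],'head mid/top pred if home',proj(d,(.5305,.0605,.116)),proj(d,(.5305,.0605,.136)),proj(d,(.5305,.0605,.096)))
cv2.imwrite('pics/c7.png',cv2.resize(g[150:350,230:450],None,fx=3,fy=3,interpolation=cv2.INTER_CUBIC)[...,::-1])
```

```text
[0.52846844 0.06021052 0.23325005] [-0.71483629  0.17525596 -0.06508806]
[([290, 218, 8, 18, 107], [293.6, 226.5])] head mid/top pred if home [293.99647047 226.01717635] [293.69208329 218.12610037] [294.29431871 233.7387338 ]
```

View pics/c7.png

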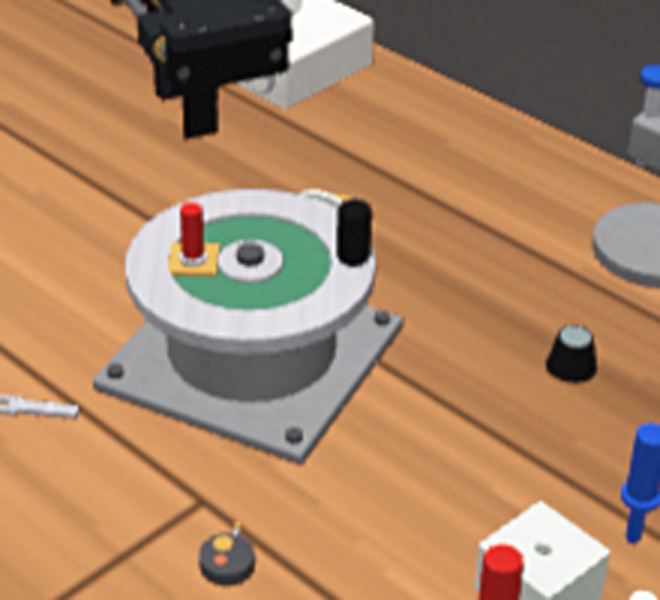

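The pin stands upright with its collar on the boss (crop (193,255)). The head centroid is (293.6,226.5), against (294.0,226.0) predicted for home. The gripper is clear and the bystanders in view have not moved, so I'm handing in.

```bash
python3 -c "
from bench import ctrl;print(ctrl.close_job())"
```

```text
the job is handed in; nothing more can be done
None
```

The locking pin is home in the wheel's lock hole and the job is handed in at about 18 s of the 72 s allowed.

- **Wheel:** I turned it clockwise by the knob and felt the tangential force rise from about 8.7 N to about 15 N. It then fell to 6.2 N, where I stopped. A fit to the compression curve puts that about 0.07 rad past top dead centre, inside the slot's window.
- **Pin:** I took the smaller red pin from the block and lowered it through the hole. It met no stop at the 14 mm-short depth, and the contact forces I read stayed below about 3 N. I let go about 1 mm above home and backed off.
- **Last checks:** The final side view shows the pin upright with its collar on the brass boss. Its head is within about 0.7 px of where it would be at home. The gripper is about 0.1 m above, with wrist force near zero. The bystanders visible in that crop look unmoved; I did not measure the others.
- **Disagreement:** The top and side cameras differed by about 3 mm on where the hole was. I settled it with a close side view, and the pin entered without resistance.

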